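Unlatch the sharps pen and hold its gate ajar

TASK

Lift the loose steel safety link up off its two pegs on top of the sharps pen's gate and lay it on the bench outside the pen, without dropping it. Then unbolt the gate: the worn bolt sags behind the bent lip of its keeper, so lift it over the lip while drawing it right back, pull the self-closing gate towards the robot until its free edge stands about a hand's width (9 cm) open, and finish there, still holding it ajar with the gripper. Leave the two tubs, the bottle and the tube rack where they are.

Things in the scene. Friction and masses are not known exactly. Their poses are not given: they have to be found in the camera images.
- pen: The sharps pen: fixed open-topped guard, white posts and rails with clear sheets, 316 mm wide (its y -180 to 136), 230 mm deep, 140 mm high. Origin on the bench in the plane of the front gate; x points into the pen (away from the robot), y along the gate to the latch post (25 x 40 mm, at x 0, y 116), z up. Gate hinge at y -145, free edge of the 16 mm thick gate at y 90.
- post_peg (a point): Foot of the 9 mm peg that stands 18 mm up from the top of the latch post, 140 mm above the bench.
- gate_peg (a point): Foot of the equal peg on top of the gate's free stile, 48 mm from the post's peg while the gate is shut.
- gate_leaf: The gate itself, a framed clear panel 230 mm long, 134 mm high; it carries the bolt. Origin on the hinge axis at bench level; y runs along the leaf to its free edge (235 mm from the hinge), -x is its outside, the robot's side. Robot contact with the gate or with the bolt both count as holding it.
- gate (a joint): Angle of the gate, rad: 0 shut, grows to 1.2 as its free edge swings out towards the robot (-x of the pen), turning anticlockwise seen from above. A spring shuts it: 0.35 Nm at 0, 0.5 Nm at 0.4 rad. A 9 cm opening at the free edge is about 0.4 rad.
- gate_hinge (a point): Point on the vertical hinge axis of the gate, 140 mm above the bench (top of the gate).
- bolt (a joint): How far the bolt is drawn, m: 0 fully shot into the keeper, 0.045 fully back. It slides along the gate towards the hinge (-y of the gate), 1 N of friction, and stays where left. It is clear of the keeper from 0.031 on. Starts between 0 and 0.004.
- bolt_lift (a joint): How far the bolt is raised in its tall worn guides, m: 0 sagging (it falls back to this by its own weight, 0.25 kg), 0.024 at most. It moves straight up and down without tilting. The nose clears the keeper's lip above 0.014.
- bolt_grip (a point): Grip point of the bolt's handle, an upright steel pin 16 mm in diameter, 52 mm in front of the gate's mid-plane, 165 mm from the hinge with the bolt shot. The pin reaches from 42 mm below this point to 18 mm above it; the point is 130 mm above the bench, bolt sagging. 30 mm are free beside it along the gate. Turns with the gate: x into the pen, y to the free edge.
- bolt_nose (a point): Lower end of the nose, a 10 x 12 mm lug that hangs from the end of the 12 mm bolt rod, 16 mm below the rod's underside; it sits behind the keeper's lip (on the far side from the hinge).
- keeper_lip (a point): Middle of the upper edge of the keeper's bent-up lip (6 mm thick along y, top 87 mm above the bench), on the front of the latch post. A strap in front of it stops the bolt from swinging out with the gate until it is drawn.
- link: The safety link: loose steel plate 36 x 84 x 5 mm, 150 g, with two 17 mm square holes 48 mm apart (along its y), which lies over the two pegs and ties the gate to the post. Origin at the centre of its underside; z up.
- link_grip (a point): Grip point of the safety link: in the upright tab at its centre (10 mm thick along the link's x, 20 mm wide along its y, up to 46 mm above the plate's underside). The point is 26 mm above the underside, so 26 mm above the bench when the link lies on it.
- tub_a_mid (a point): Yellow sharps tub with red lid inside the pen, 114 mm wide, 125 mm high; centre, half-way up. Bystander.
- tub_b_mid (a point): The other, equal tub inside the pen; centre, half-way up. Bystander.
- bottle_mid (a point): Amber bottle, 66 mm wide, 130 mm high, beside the pen; centre, half-way up. Bystander.
- rack_mid (a point): Clear tube rack, 62 x 150 mm, 97 mm high with its tubes, beside the pen; point 28 mm above the bench. Bystander.

How it is judged:
On the way, in this order (a step that is already met when the one before it is completed fails the run):
1. the safety link lies on the bench outside the pen, let go, the gate still shut (height (world z) of link_grip below 0.036 m and contact force between the fingers and link below 0.1 N and linear speed of link below 0.05 m/s and (y of link_grip in the frame of pen above 0.15 m or y of link_grip in the frame of pen below -0.19 m or x of link_grip in the frame of pen below -0.03 m or x of link_grip in the frame of pen above 0.25 m) and value of joint gate below 0.1 rad), for 0.2 s.
2. the bolt is lifted over the keeper's lip while being drawn (value of joint bolt above 0.012 m and value of joint bolt_lift above 0.011 m), for 0.05 s.
At the end, for the whole second after the job is handed in: The gate stands still between 0.25 and 0.6 rad open (6 to 14 cm at its free edge), the bolt is drawn more than 30 mm, the fingers touch the gate or its bolt with more than 0.5 N, and the link lies released and at rest on the bench outside the pen, not touching the gate (value of joint gate between 0.25 and 0.6 rad and velocity of joint gate between -0.1 and 0.1 rad/s and value of joint bolt above 0.03 m and contact force between the fingers and gate_leaf above 0.5 N and contact force between link and gate_leaf below 0.1 N and height (world z) of link_grip below 0.036 m and contact force between the fingers and link below 0.1 N and linear speed of link below 0.05 m/s and (y of link_grip in the frame of pen above 0.15 m or y of link_grip in the frame of pen below -0.19 m or x of link_grip in the frame of pen below -0.03 m or x of link_grip in the frame of pen above 0.25 m)); the arm keeps its last pose, push and grip.
It fails at once if the link is dropped (falls free faster than 0.9 m/s) (linear speed of link above 0.9 m/s and contact force between the fingers and link below 0.05 N).
It fails at once if the first tub is moved by more than 30 mm (distance of tub_a_mid from where it was at the start of the episode above 0.03 m).
It fails at once if the second tub is moved by more than 30 mm (distance of tub_b_mid from where it was at the start of the episode above 0.03 m).
It fails at once if the bottle is moved by more than 30 mm (distance of bottle_mid from where it was at the start of the episode above 0.03 m).
It fails at once if the tube rack is moved by more than 30 mm (distance of rack_mid from where it was at the start of the episode above 0.03 m).
It also fails if it takes over 54 s, if anything falls off the work surface, if the arm or the gripper's body presses on something with over 40 N, if the wrist force passes 120 N, or if a joint passes its speed limit or range.

ROBOT

A 6-joint arm with a two-finger parallel gripper is mounted at the origin on the work surface. World frame = base frame: x ahead of the robot, y to its left, z up, the work surface at z = 0. Lengths are in m, angles in rad, forces in N, time in s.
With the tool pointing down it reaches from about 0.375 to 0.9 m from the base axis. Payload 3.1 kg.
Tool frame: the origin (TCP) lies at the very end of the fingers, on their centre line; the grasp point (between the pads) lies 19 mm behind it; z points along the fingers, y is the line along which they close (so a half turn about z gives the same grasp; the last joint's range is limited). The gripper opens to 87 mm and grips with 3 to 60 N. Pads are 19 mm wide; open, the fingers measure 117 mm over their backs; the gripper's body (75 mm by 190 mm) begins 51 mm behind the grasp point.
Start: joints at [1.032, 0.527, 1.433, -0, 1.181, -0.178], TCP at [0.22, 0.585, 0.223] pointing down, gripper open.
Joint ranges: [-3.08, 3.08], [-0.75, 2.2], [0.22, 2.44], [-1.43, 4.57], [0, 2.65], [-2.85, 2.85]. Speed limits (rad/s): [2.79, 2.79, 3.14, 3.14, 3.14, 3.14].

INTERFACE

Orientations are given as a unit quaternion [x, y, z, w].
In Python, from rig import robot gives the robot as it stands. The module is installed in compiled form; this text tells all that it offers.
- The arm moves only by the tool servo_tool, never from a script. Its argument "rows" is one flat list of numbers, 5 for each row, row after row: the closure, from -1 (fully open) to 1 (shut), so that 0 is half open, then the shift along the tool's x, y, z in m, then the turn about the tool's z in degrees. A call has 1 to 5 rows; each row shifts and turns the commanded pose from where the row before left it, along the tool's axes as they then stand; what a row does not reach is not made up. A row lasts 1/12 s, in which the tool goes at most 41.7 mm and 7.16 degrees, less where a joint would pass 70% of its speed; a pose out of reach is approached as far as the arm can. A call with a gripper value outside its range is refused whole. The fingers move at their own pace and stop on an object; "newtons" is the grip in N (left out, the last holds). Time passes only in rows, so rows that do not move let the fingers close. It gives the time, the measured TCP pose, the force, the opening and the grip force at its end, in the units of the state.
- robot.get_obs(): the state, without advancing time (a new reading comes with each control period).
- robot.camera(name): name is "scene" or "top" or "wrist"; returns a dict with "pixels" (384x512x3 uint8, red, green, blue), "intrinsics" (3x3 intrinsics, pixels), "dist" ([k1, k2, p1, p2, k3] as OpenCV has them; the pictures are not rectified), "rvec" (rotation vector, rad) and "tvec" (3), from world to camera coordinates, as OpenCV has them; the wrist camera has in their place "mount" (4x4, takes a point from camera to tool coordinates, whose origin is the TCP and whose axes are the flange's). Camera axes: x right, y down, z forward; pixel columns grow to the right and rows downward; lengths in m; the calibration is good to about 2 mm. A picture is of the moment at which its call begins: read the wrist's pose just before it. There is no depth.
- robot.hand_in(): hands the job in; it is judged then, once.
Trained networks look in a picture, given as the dict that the camera call returned (one of the last four; its "shot" number tells which), for a name from the list of things; names that differ only in an ending like _2 or _b are one class to them, and where a whole thing is asked for, a point or a joint stands for the part that bears it (a point fixed in the world has none). Each returns a list of dicts, best first, with "score" (0 to 1); they miss things now and then, are a little off and sometimes report something else, mostly with a low value. They report only what shows in the picture. A call takes as long as a camera call.
- robot.spot_in(picture, query): "at" ([x, y, z] in m, in world coordinates, good to about 4 mm: the middle of the surface that is visible of it).
- robot.outline_of(picture, query): "region" (384x512 bool, what is visible of it).
- robot.place_of(picture, query): "at" ([x, y, z] in m, in world coordinates, good to about 4 mm: a listed point, or the origin of a listed thing).
The state is a dict: "time": time; "q": joint angles; "joint_velocities": joint speeds; "joint_torque": joint torques, N m; "position": TCP position; "tool_rot": TCP orientation; "ft_force": force on the tool from outside, world axes, zero at the start; "moment": the same for the moment, N m; "grip_width": finger opening in m; "grip_force": force on a finger pad.
Only numpy, scipy, OpenCV 4.12 (cv2) and the standard library are available. Lean on these libraries where they do the work, as an engineer would, in place of code of your own. Each camera call takes 0.05 s, during which the arm holds its last target. There are 200 camera calls.

## Working session

There is one attempt and no reset: what is moved stays moved. The work goes in short steps, Python scripts to look and compute and a tool call to move; the robot and the scene stay as the last step left them, time stands still between calls to the robot, and variables do not carry over. Pictures are saved under pics/ and viewed, at most 10 in all, crops included, and the job is handed in when it is done.

Besides the shell and the picture viewer there is one more tool, called after "Call:" as name(argument=value, ...) on one line, values as JSON. servo_tool: Moves the arm, as the interface text tells. Its arguments: {"type":"object","properties":{"rows":{"type":"array","items":{"type":"number"}},"newtons":{"type":"number"}},"required":["rows"]}

```bash
mkdir -p pics; cat > h.py <<'E'
from rig import robot
import numpy as np, cv2
def pl(pic,*qs):
    for q in qs:
        r=robot.place_of(pic,q)
        print(q,[(np.round(d['at'],3).tolist(),round(d['score'],2)) for d in r[:2]])
def save(pic,n): cv2.imwrite(f'pics/{n}.png',pic['pixels'][:,:,::-1])
E
python3 - <<'E'
from h import *
o=robot.get_obs();print({k:np.round(v,3) for k,v in o.items()})
for c in ('scene','top'):
    p=robot.camera(c);save(p,c+'0');print(c)
    pl(p,'pen','post_peg','gate_peg','gate_hinge','bolt_grip','bolt_nose','keeper_lip','link','link_grip','tub_a_mid','bottle_mid','rack_mid')
a=cv2.imread('pics/scene0.png');b=cv2.imread('pics/top0.png')
cv2.imwrite('pics/both.png',cv2.resize(np.vstack([a,b]),None,fx=.78,fy=.78))
E
```

```text
{'time': np.float64(0.0), 'q': array([ 1.032,  0.528,  1.434,  0.   ,  1.181, -0.179]), 'joint_velocities': array([ 0.001,  0.001,  0.   , -0.002, -0.001, -0.   ]), 'joint_torque': array([ 2.0000e-03, -4.4005e+01, -1.7659e+01,  6.3000e-02,  5.8000e-02,
       -0.0000e+00]), 'position': array([0.22 , 0.584, 0.222]), 'tool_rot': array([ 0.179,  0.984, -0.001, -0.   ]), 'ft_force': array([-0.273,  0.142,  0.564]), 'moment': array([-0.048,  0.048,  0.053]), 'grip_force': np.float64(0.0), 'grip_width': np.float64(0.087)}
scene
pen [([0.562, -0.046, -0.002], 0.76)]
post_peg [([0.545, 0.07, 0.138], 0.98)]
gate_peg [([0.559, 0.018, 0.142], 0.62)]
gate_hinge [([0.584, -0.19, 0.141], 0.68), ([0.56, -0.05, 0.001], 0.46)]
bolt_grip [([0.507, -0.034, 0.128], 0.54)]
bolt_nose []
keeper_lip [([0.526, 0.057, 0.094], 0.68), ([0.663, 0.014, 0.062], 0.52)]
link [([0.546, 0.044, 0.143], 0.71)]
link_grip [([0.553, 0.043, 0.168], 0.79)]
tub_a_mid [([0.702, -0.123, 0.063], 0.89)]
bottle_mid [([0.585, 0.487, 0.063], 0.9), ([0.551, 0.042, 0.17], 0.5)]
rack_mid [([0.548, -0.484, 0.026], 0.72), ([0.545, 0.048, 0.142], 0.23)]
top
pen [([0.563, -0.051, -0.003], 0.58)]
post_peg [([0.545, 0.072, 0.139], 0.62), ([0.701, -0.127, 0.064], 0.2)]
gate_peg [([0.554, 0.021, 0.136], 0.8)]
gate_hinge [([0.588, -0.192, 0.144], 0.95)]
bolt_grip [([0.511, -0.037, 0.13], 0.8)]
bolt_nose [([0.518, 0.073, 0.077], 0.65)]
keeper_lip [([0.524, 0.05, 0.09], 0.67), ([0.543, 0.068, 0.139], 0.65)]
link [([0.549, 0.048, 0.137], 0.85)]
link_grip [([0.545, 0.046, 0.165], 0.85), ([0.705, -0.128, 0.061], 0.71)]
tub_a_mid [([0.702, -0.126, 0.064], 0.83)]
bottle_mid [([0.586, 0.493, 0.062], 0.83)]
rack_mid [([0.544, -0.485, 0.025], 0.63)]
```

View pics/both.png

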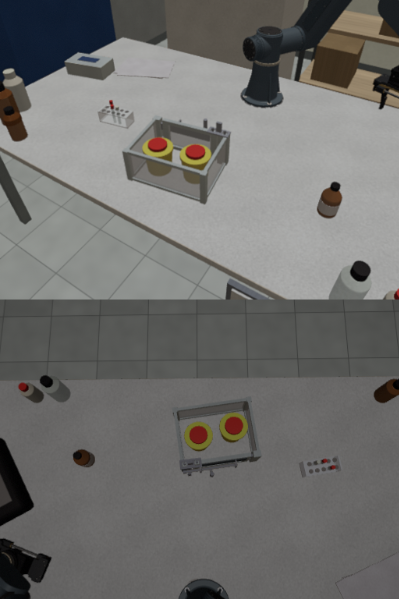

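```bash
cat >> h.py <<'E'
def hd():
    o=robot.get_obs();from scipy.spatial.transform import Rotation as R
    M=R.from_quat(o['tool_rot']).as_matrix();return o,M,np.degrees(np.arctan2(M[1,1],M[0,1]))
def go(x,y,z,head,n):
    o,M,h=hd();t=((h-head+180)%360-180)/n   # +turn about tool z (down) lowers heading
    d=(np.array([x,y,z])-o['position'])/n
    for i in range(n):
        a=np.radians(h-t*i); X=np.array([-np.sin(a),np.cos(a)]);Y=np.array([np.cos(a),np.sin(a)])
        print([round(float(X@d[:2]),4),round(float(Y@d[:2]),4),round(float(-d[2]),4),round(float(t),2)])
E
python3 -c "
from h import *
go(.549,.045,.27,9.1,18)"
```

```text
[-0.0277, -0.0216, -0.0026, 3.35]
[-0.0289, -0.02, -0.0026, 3.35]
[-0.03, -0.0183, -0.0026, 3.35]
[-0.031, -0.0165, -0.0026, 3.35]
[-0.0319, -0.0146, -0.0026, 3.35]
[-0.0327, -0.0128, -0.0026, 3.35]
[-0.0334, -0.0108, -0.0026, 3.35]
[-0.034, -0.0088, -0.0026, 3.35]
[-0.0345, -0.0068, -0.0026, 3.35]
[-0.0348, -0.0048, -0.0026, 3.35]
[-0.035, -0.0028, -0.0026, 3.35]
[-0.0351, -0.0007, -0.0026, 3.35]
[-0.0351, 0.0013, -0.0026, 3.35]
[-0.035, 0.0034, -0.0026, 3.35]
[-0.0347, 0.0054, -0.0026, 3.35]
[-0.0343, 0.0074, -0.0026, 3.35]
[-0.0338, 0.0094, -0.0026, 3.35]
[-0.0332, 0.0114, -0.0026, 3.35]
```

Call:
servo_tool(rows=[-1, -0.028, -0.022, -0.003, 3.35, -1, -0.029, -0.02, -0.003, 3.35, -1, -0.03, -0.018, -0.003, 3.35, -1, -0.031, -0.016, -0.003, 3.35, -1, -0.032, -0.015, -0.003, 3.35])

```text
time: 1.72
position: [0.3125, 0.4336, 0.2378]
tool_rot: [0.321, 0.947, 0.0, 0.0]
ft_force: [0.4, -0.2, 0.8]
grip_width: 0.0872
grip_force: 0.0
```

Call:
servo_tool(rows=[-1, -0.033, -0.013, -0.003, 3.35, -1, -0.033, -0.011, -0.003, 3.35, -1, -0.034, -0.009, -0.003, 3.35, -1, -0.034, -0.007, -0.003, 3.35, -1, -0.035, -0.005, -0.003, 3.35])

```text
time: 2.13
position: [0.403, 0.283, 0.2529]
tool_rot: [0.456, 0.89, 0.0, 0.0]
ft_force: [0.7, 0.9, -0.8]
grip_width: 0.0869
grip_force: 0.0
```

Call:
servo_tool(rows=[-1, -0.035, -0.003, -0.003, 3.35, -1, -0.035, -0.001, -0.003, 3.35, -1, -0.035, 0.001, -0.003, 3.35, -1, -0.035, 0.003, -0.003, 3.35, -1, -0.035, 0.005, -0.003, 3.35])

```text
time: 2.55
position: [0.493, 0.132, 0.268]
tool_rot: [0.581, 0.814, 0.0, 0.0]
ft_force: [0.7, -0.1, 0.5]
grip_width: 0.087
grip_force: 0.0
```

Call:
servo_tool(rows=[-1, -0.034, 0.007, -0.003, 3.35, -1, -0.034, 0.009, -0.003, 3.35, -1, -0.033, 0.011, -0.003, 3.35, -1, 0, 0, 0, 0, -1, 0, 0, 0, 0])

```text
time: 2.97
position: [0.5468, 0.0419, 0.2766]
tool_rot: [0.65, 0.76, 0.0, 0.0]
ft_force: [0.2, 0.1, -0.0]
grip_width: 0.0872
grip_force: 0.0
```

```bash
python3 - <<'E'
from h import *
o,M,h=hd();print(o['position'],h,o['time'])
p=robot.camera('wrist');save(p,'w1')
pl(p,'post_peg','gate_peg','gate_hinge','bolt_grip','bolt_nose','keeper_lip','link','link_grip')
p=robot.camera('top')
pl(p,'post_peg','gate_peg','gate_hinge','bolt_grip','link','link_grip')
E
```

```text
[0.5468222  0.04190562 0.27660605] 8.907431948247934 2.9667
post_peg [([0.548, 0.067, 0.142], 0.72)]
gate_peg [([0.549, 0.021, 0.14], 0.72)]
gate_hinge [([0.542, 0.046, 0.164], 0.69)]
bolt_grip [([0.509, -0.038, 0.131], 0.59)]
bolt_nose [([0.521, 0.07, 0.071], 0.9), ([0.56, -0.049, -0.001], 0.25)]
keeper_lip []
link [([0.552, 0.047, 0.141], 0.78)]
link_grip [([0.546, 0.047, 0.163], 0.96)]
post_peg []
gate_peg [([0.557, 0.019, 0.137], 0.71), ([0.548, -0.487, 0.023], 0.32)]
gate_hinge [([0.585, -0.192, 0.144], 0.58), ([0.555, 0.02, 0.135], 0.15)]
bolt_grip [([0.58, -0.192, -0.001], 0.53), ([0.509, -0.034, 0.129], 0.46)]
link []
link_grip []
```

View pics/w1.png

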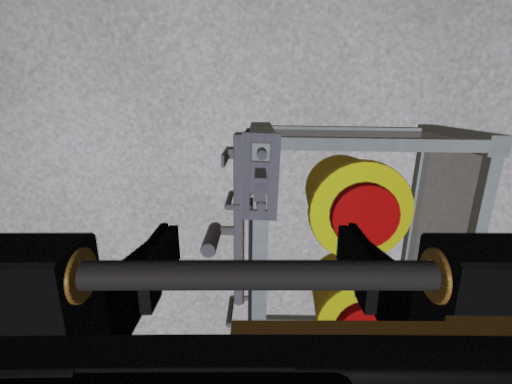

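Call:
servo_tool(rows=[-1, 0.004, 0.002, 0.025, 0, -1, 0, 0, 0.03, 0, -1, 0, 0, 0.03, 0, -1, 0, 0, 0.025, 0, -1, 0, 0, 0.014, 0], newtons=30)

```text
time: 4.18
position: [0.5454, 0.048, 0.1497]
tool_rot: [0.649, 0.761, -0.001, -0.002]
ft_force: [-0.7, -0.3, 0.7]
grip_width: 0.087
grip_force: 0.0
```

Call:
servo_tool(rows=[0.5, 0, 0, 0, 0, 1, 0, 0, 0, 0, 1, 0, 0, 0, 0, 1, 0, 0, 0, 0, 1, 0, 0, 0, 0], newtons=30)

```text
time: 4.6
position: [0.5482, 0.0478, 0.154]
tool_rot: [0.649, 0.761, 0.001, 0.001]
ft_force: [0.2, -0.3, 0.1]
grip_width: 0.0616
grip_force: 0.0
```

Call:
servo_tool(rows=[1, 0, 0, 0, 0, 1, 0, 0, 0, 0, 1, 0, 0, 0, 0, 1, 0, 0, 0, 0, 1, 0, 0, 0, 0])

```text
time: 5.02
position: [0.5472, 0.0479, 0.1526]
tool_rot: [0.649, 0.761, 0.0, 0.0]
ft_force: [-0.9, -0.7, -0.8]
grip_width: 0.0284
grip_force: 0.0
```

Call:
servo_tool(rows=[1, 0, 0, 0, 0, 1, 0, 0, 0, 0, 1, 0, 0, 0, 0, 1, 0, 0, 0, 0, 1, 0, 0, 0, 0])

```text
time: 5.43
position: [0.5472, 0.0479, 0.1525]
tool_rot: [0.649, 0.761, 0.0, 0.0]
ft_force: [0.6, 1.1, -0.2]
grip_width: 0.0099
grip_force: 30.0
```

Call:
servo_tool(rows=[1, 0, 0, -0.004, 0, 1, 0, 0, -0.012, 0, 1, 0, 0, -0.018, 0, 1, 0, 0, -0.02, 0, 1, 0.02, 0, -0.01, 0])

```text
time: 5.85
position: [0.5461, 0.0652, 0.2187]
tool_rot: [0.65, 0.76, 0.001, 0.002]
ft_force: [0.0, -0.1, -1.1]
grip_width: 0.0097
grip_force: 30.0
```

Call:
servo_tool(rows=[1, 0.03, 0, 0, 0, 1, 0.035, 0, 0, 0, 1, 0.035, 0, 0, 0, 1, 0.03, 0, 0, 0, 1, 0.015, 0, 0, 0])

```text
time: 6.27
position: [0.5197, 0.214, 0.2167]
tool_rot: [0.648, 0.762, 0.0, -0.001]
ft_force: [0.0, -0.1, -1.9]
grip_width: 0.0097
grip_force: 30.0
```

```bash
python3 - <<'E'
from h import *
o,M,h=hd();print(o['position'],h,o['grip_width'],o['ft_force'])
p=robot.camera('wrist');save(p,'w2');pl(p,'link','link_grip','post_peg','gate_peg')
p=robot.camera('top');pl(p,'link_grip')
p=robot.camera('scene');pl(p,'link_grip')
E
```

```text
[0.51973092 0.21399111 0.21667201] 9.216264479900873 0.009653740571852547 [ 0.04709301 -0.1486693  -1.92098947]
link [([0.525, 0.213, 0.207], 0.94)]
link_grip [([0.518, 0.211, 0.226], 0.63)]
post_peg []
gate_peg []
link_grip [([0.519, 0.209, 0.229], 0.6)]
link_grip [([0.524, 0.206, 0.232], 0.63)]
```

View pics/w2.png

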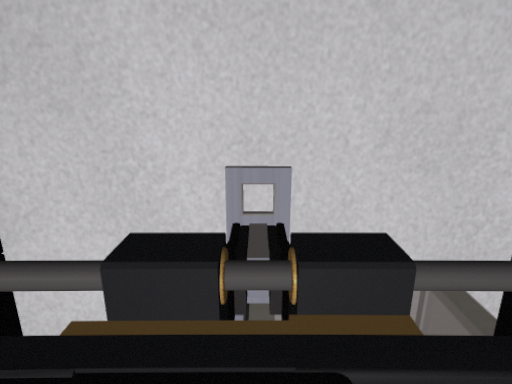

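Call:
servo_tool(rows=[1, 0, 0, 0.035, 0, 1, 0, 0, 0.04, 0, 1, 0, 0, 0.04, 0, 1, 0, 0, 0.035, 0, 1, 0, 0, 0.025, 0])

```text
time: 7.13
position: [0.52, 0.2096, 0.0387]
tool_rot: [0.649, 0.76, -0.001, -0.001]
ft_force: [-0.2, -0.3, -1.5]
grip_width: 0.0096
grip_force: 30.0
```

Call:
servo_tool(rows=[1, 0, 0, 0.013, 0, 1, 0, 0, 0.007, 0, 1, 0, 0, 0.004, 0, 1, 0, 0, 0.003, 0, 1, 0, 0, 0, 0])

```text
time: 7.55
position: [0.5219, 0.2107, 0.015]
tool_rot: [0.649, 0.761, 0.0, 0.0]
ft_force: [-0.3, -0.3, -0.5]
grip_width: 0.0099
grip_force: 30.0
```

Call:
servo_tool(rows=[1, 0, 0, 0.001, 0, 1, 0, 0, 0.001, 0, 1, 0, 0, 0.001, 0, 1, 0, 0, 0, 0, 1, 0, 0, 0, 0])

```text
time: 7.97
position: [0.5218, 0.211, 0.0125]
tool_rot: [0.649, 0.761, 0.001, 0.001]
ft_force: [-0.3, 0.7, 4.9]
grip_width: 0.0099
grip_force: 30.0
```

Call:
servo_tool(rows=[0.2, 0, 0, 0, 0, 0.2, 0, 0, 0, 0, 0.2, 0, 0, 0, 0, 0.2, 0, 0, 0, 0, 0.2, 0, 0, 0, 0])

```text
time: 8.38
position: [0.5209, 0.2108, 0.0113]
tool_rot: [0.649, 0.761, -0.0, -0.0]
ft_force: [-0.5, 0.4, -0.4]
grip_width: 0.0318
grip_force: 0.0
```

Call:
servo_tool(rows=[0.2, 0, 0, -0.01, 0, 0.2, 0, 0, -0.03, 0, 0.2, 0, 0, -0.04, 0, 0.2, 0, 0, -0.04, 0, 0.2, 0, 0, -0.04, 0])

```text
time: 8.8
position: [0.5205, 0.2107, 0.1736]
tool_rot: [0.649, 0.761, -0.0, -0.0]
ft_force: [0.5, -0.0, 1.3]
grip_width: 0.0348
grip_force: 0.0
```

Call:
servo_tool(rows=[0.2, 0, 0, -0.04, 0, 0.2, 0, 0, -0.03, 0, 0.2, 0, 0, -0.02, 0, 0.2, 0, 0, 0, 0, 0.2, 0, 0, 0, 0])

```text
time: 9.22
position: [0.5215, 0.2109, 0.2634]
tool_rot: [0.649, 0.761, 0.001, 0.001]
ft_force: [0.2, 0.0, -0.5]
grip_width: 0.0346
grip_force: 0.0
```

```bash
python3 - <<'E'
from h import *
o,M,h=hd();print(o['position'],h,o['grip_width'],o['time'],o['ft_force'])
p=robot.camera('scene');pl(p,'link_grip','bolt_grip','gate_hinge')
p=robot.camera('top');pl(p,'link_grip','bolt_grip','gate_peg')
go(.5097,-.036,.26,-80.9,14)
E
```

```text
[0.52147029 0.21093207 0.26342776] 9.091807989978316 0.034646467034294755 9.2167 [ 0.21816046  0.00389355 -0.47109718]
link_grip [([0.526, 0.207, 0.03], 0.8), ([0.553, 0.02, 0.141], 0.45)]
bolt_grip [([0.507, -0.033, 0.131], 0.42)]
gate_hinge [([0.583, -0.189, 0.142], 0.64)]
link_grip [([0.522, 0.207, 0.026], 0.68), ([0.512, -0.04, 0.129], 0.55)]
bolt_grip [([0.51, -0.038, 0.132], 0.53)]
gate_peg [([0.557, 0.02, 0.137], 0.6)]
[-0.0173, -0.0036, 0.0, 6.43]
[-0.0176, -0.0016, 0.0, 6.43]
[-0.0176, 0.0004, 0.0, 6.43]
[-0.0175, 0.0023, 0.0, 6.43]
[-0.0171, 0.0043, 0.0, 6.43]
[-0.0165, 0.0062, 0.0, 6.43]
[-0.0157, 0.008, 0.0, 6.43]
[-0.0147, 0.0097, 0.0, 6.43]
[-0.0136, 0.0113, 0.0, 6.43]
[-0.0122, 0.0127, 0.0, 6.43]
[-0.0107, 0.014, 0.0, 6.43]
[-0.0091, 0.0151, 0.0, 6.43]
[-0.0073, 0.0161, 0.0, 6.43]
[-0.0055, 0.0168, 0.0, 6.43]
```

Call:
servo_tool(rows=[0.2, -0.017, -0.004, 0, 6.43, 0.2, -0.018, -0.002, 0, 6.43, 0.2, -0.018, 0, 0, 6.43, 0.2, -0.017, 0.002, 0, 6.43, 0.2, -0.017, 0.004, 0, 6.43])

```text
time: 10.03
position: [0.5152, 0.1221, 0.261]
tool_rot: [0.836, 0.549, -0.0, -0.0]
ft_force: [-0.0, 0.2, 0.5]
grip_width: 0.035
grip_force: 0.0
```

Call:
servo_tool(rows=[0.2, -0.016, 0.006, 0, 6.43, 0.2, -0.016, 0.008, 0, 6.43, 0.2, -0.015, 0.01, 0, 6.43, 0.2, -0.014, 0.011, 0, 6.43, 0.2, -0.012, 0.013, 0, 6.43])

```text
time: 10.45
position: [0.5109, 0.0336, 0.2611]
tool_rot: [0.955, 0.296, -0.0, -0.0]
ft_force: [0.1, 0.1, -0.0]
grip_width: 0.0348
grip_force: 0.0
```

Call:
servo_tool(rows=[0.2, -0.011, 0.014, 0, 6.43, 0.2, -0.009, 0.015, 0, 6.43, 0.2, -0.007, 0.016, 0, 6.43, 0.2, -0.006, 0.017, 0, 6.43, 0.2, 0, 0, 0, 0])

```text
time: 10.87
position: [0.5079, -0.039, 0.2612]
tool_rot: [0.997, 0.076, -0.0, 0.001]
ft_force: [0.4, 0.6, 0.2]
grip_width: 0.0348
grip_force: 0.0
```

Call:
servo_tool(rows=[0.2, 0, 0, 0.015, 0, 0.2, 0, 0, 0.02, 0, 0.2, 0, 0, 0.01, 0, 0.2, 0, 0, 0, 0])

```text
time: 11.2
position: [0.5058, -0.0352, 0.2141]
tool_rot: [0.997, 0.08, -0.003, -0.001]
ft_force: [-0.7, 0.3, 0.1]
grip_width: 0.0349
grip_force: 0.0
```

```bash
python3 - <<'E'
from h import *
o,M,h=hd();print(o['position'],h,o['grip_width'],o['time'],o['ft_force'])
p=robot.camera('wrist');save(p,'w3');pl(p,'bolt_grip','link_grip','gate_peg','bolt_nose','keeper_lip')
go(.5097,-.036,.1365,-80.9,1)
E
```

```text
[ 0.5057726  -0.03524737  0.21408919] -80.84526542399524 0.034917739205882654 11.2 [-0.69400629  0.27550053  0.07329096]
bolt_grip [([0.508, -0.038, 0.131], 0.89)]
link_grip [([0.519, 0.207, 0.024], 0.76), ([0.583, -0.185, 0.141], 0.63)]
gate_peg [([0.548, 0.023, 0.138], 0.91)]
bolt_nose []
keeper_lip [([0.528, 0.058, 0.084], 0.92)]
[0.0013, 0.0, 0.0809, 0.0]
```

View pics/w3.png

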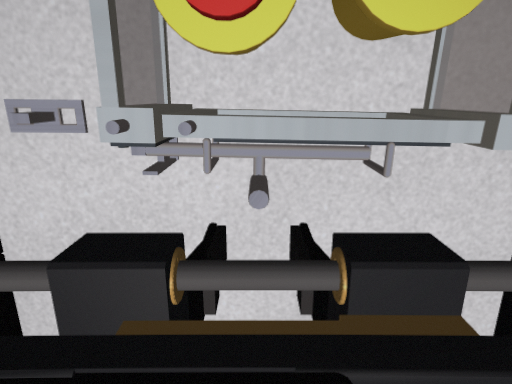

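Call:
servo_tool(rows=[0.2, 0.003, 0, 0.025, 0, 0.2, 0, 0, 0.03, 0, 0.2, 0, 0, 0.025, 0, 0.2, 0, 0, 0.015, 0, 0.2, 0, 0, 0.008, 0], newtons=40)

```text
time: 11.92
position: [0.5099, -0.0355, 0.1121]
tool_rot: [0.997, 0.079, -0.001, -0.0]
ft_force: [-0.2, 0.2, -0.6]
grip_width: 0.0345
grip_force: 0.0
```

Call:
servo_tool(rows=[0.2, 0, 0, 0, 0, 1, 0, 0, 0, 0, 1, 0, 0, 0, 0, 1, 0, 0, 0, 0, 1, 0, 0, 0, 0], newtons=40)

```text
time: 12.33
position: [0.5114, -0.0358, 0.1147]
tool_rot: [0.997, 0.079, 0.001, 0.0]
ft_force: [-0.0, 1.7, 0.6]
grip_width: 0.0157
grip_force: 2.1
```

Call:
servo_tool(rows=[1, 0, 0, 0, 0, 1, 0, 0, 0, 0, 1, 0, 0, 0, 0])

```text
time: 12.58
position: [0.5114, -0.0358, 0.1146]
tool_rot: [0.997, 0.079, 0.001, 0.0]
ft_force: [-0.6, 0.9, 6.0]
grip_width: 0.015
grip_force: 40.0
```

Call:
servo_tool(rows=[1, 0, 0, -0.005, 0, 1, 0, 0, -0.007, 0, 1, 0, 0, -0.007, 0, 1, 0, 0, 0, 0, 1, 0, 0, 0, 0])

```text
time: 13.0
position: [0.5113, -0.036, 0.1332]
tool_rot: [0.997, 0.079, 0.001, 0.0]
ft_force: [2.5, -0.3, -2.8]
grip_width: 0.0151
grip_force: 40.0
```

Call:
servo_tool(rows=[1, 0, 0.006, 0, 0, 1, 0, 0.008, 0, 0, 1, 0, 0.008, 0, 0, 1, 0, 0.008, 0, 0, 1, 0, 0, 0, 0])

```text
time: 13.42
position: [0.5159, -0.0676, 0.1323]
tool_rot: [0.997, 0.078, 0.0, 0.001]
ft_force: [0.9, -0.9, -2.8]
grip_width: 0.0148
grip_force: 40.0
```

Call:
servo_tool(rows=[1, 0, 0.005, 0, 0, 1, 0, 0.003, 0, 0, 1, 0, 0, 0, 0, 1, 0, 0, 0, 0])

```text
time: 13.75
position: [0.5167, -0.0739, 0.1325]
tool_rot: [0.997, 0.079, 0.0, 0.0]
ft_force: [2.1, -1.4, -2.5]
grip_width: 0.0146
grip_force: 40.0
```

```bash
python3 - <<'E'
from h import *
o,M,h=hd();P=o['position'];print(P,h,o['ft_force'])
H=np.array([.586,-.191]);r=P[:2]-H;print(np.linalg.norm(r))
n=20;A=.42
for i in range(n):
    a=A*i/n;b=A*(i+1)/n
    rot=lambda t:np.array([[np.cos(t),-np.sin(t)],[np.sin(t),np.cos(t)]])
    d=rot(b)@r-rot(a)@r; g=np.radians(h)+a
    if i in (0,10,19): print(-np.sin(g)*d[0]+np.cos(g)*d[1],np.cos(g)*d[0]+np.sin(g)*d[1],np.degrees(A/n))
E
```

```text
[ 0.51671549 -0.07385077  0.13253261] -80.93916148782218 [ 2.06119237 -1.41103638 -2.45746512]
0.13610395227819677
-0.0026473559385794716 0.001077226238803024 1.2032113697747286
-0.0026473559385794647 0.0010772262388030408 1.2032113697747286
-0.002647355938579483 0.0010772262388030179 1.2032113697747286
```

Call:
servo_tool(rows=[1, -0.0053, 0.0022, 0, -2.4, 1, -0.0053, 0.0022, 0, -2.4, 1, -0.0053, 0.0022, 0, -2.4, 1, 0, 0, 0, 0, 1, 0, 0, 0, 0])

```text
time: 14.17
position: [0.5027, -0.0827, 0.1327]
tool_rot: [0.99, 0.141, 0.0, -0.0]
ft_force: [3.3, 1.0, -2.4]
grip_width: 0.0151
grip_force: 40.0
```

```bash
python3 - <<'E'
from h import *
o,M,h=hd();print(o['position'],h,o['ft_force'],o['moment'],o['time'])
p=robot.camera('top');pl(p,'gate_peg','bolt_grip','bolt_nose')
p=robot.camera('scene');save(p,'s4');pl(p,'gate_peg','bolt_grip')
E
```

```text
[ 0.50273379 -0.08272719  0.13274882] -73.8284591088687 [ 3.25467515  1.02063549 -2.39865504] [ 0.08762341 -0.32698351 -0.04160527] 14.1667
gate_peg [([0.529, 0.017, 0.135], 0.56)]
bolt_grip [([0.519, 0.208, 0.026], 0.71), ([0.545, 0.071, 0.142], 0.66)]
bolt_nose [([0.5, 0.024, 0.094], 0.52)]
gate_peg [([0.528, 0.016, 0.143], 0.85)]
bolt_grip [([0.495, -0.085, 0.147], 0.63)]
```

Call:
servo_tool(rows=[1, -0.0053, 0.0022, 0, -2.4, 1, -0.0053, 0.0022, 0, -2.4, 1, -0.0053, 0.0022, 0, -2.4, 1, -0.0053, 0.0022, 0, -2.4, 1, -0.0053, 0.0022, 0, -2.4])

```text
time: 14.93
position: [0.4819, -0.1025, 0.1326]
tool_rot: [0.969, 0.245, 0.0, -0.0]
ft_force: [4.0, 2.8, -3.0]
grip_width: 0.015
grip_force: 40.0
```

Call:
servo_tool(rows=[1, -0.0053, 0.0022, 0, -2.4, 1, -0.003, 0.0012, 0, -1.4, 1, 0, 0, 0, 0, 1, 0, 0, 0, 0, 1, 0, 0, 0, 0])

```text
time: 15.35
position: [0.4762, -0.1094, 0.1326]
tool_rot: [0.961, 0.276, 0.0, -0.0]
ft_force: [3.7, 1.7, -1.8]
grip_width: 0.0149
grip_force: 40.0
```

```bash
python3 - <<'E'
from h import *
o,M,h=hd();P=o['position'];print(P,h,o['ft_force'],o['time'],o['grip_force'])
for c in ('top','scene','wrist'):
    p=robot.camera(c);pl(p,'gate_peg','bolt_grip','bolt_nose','link_grip','gate_hinge');save(p,c+'5')
    if c!='wrist': 
        a=p['pixels']
        u=cv2.projectPoints(np.array([[.5,0,.1]]),p['rvec'],p['tvec'],p['intrinsics'],np.array(p['dist']))[0].ravel().astype(int)
        cv2.imwrite(f'pics/{c}5c.png',cv2.resize(a[max(0,u[1]-70):u[1]+70,max(0,u[0]-90):u[0]+90,::-1],None,fx=3,fy=3))
r=P[:2]-[.586,-.191];print(np.linalg.norm(r),np.degrees(np.arctan2(r[1],r[0])))
E
```

```text
[ 0.47623934 -0.10938428  0.13256937] -57.97712177308112 [ 3.70302447  1.70161662 -1.81725097] 15.35 39.999928157776594
gate_peg [([0.474, -0.009, 0.139], 0.63)]
bolt_grip []
bolt_nose [([0.474, -0.007, 0.134], 0.57), ([0.442, -0.004, 0.093], 0.5)]
link_grip [([0.519, 0.207, 0.024], 0.67)]
gate_hinge [([0.582, -0.191, 0.144], 0.87), ([0.702, -0.126, 0.064], 0.31)]
gate_peg [([0.474, -0.01, 0.142], 0.98)]
bolt_grip [([0.473, -0.113, 0.15], 0.41)]
bolt_nose []
link_grip [([0.526, 0.207, 0.026], 0.58), ([0.582, -0.187, -0.002], 0.22)]
gate_hinge [([0.585, -0.193, 0.14], 0.55)]
gate_peg []
bolt_grip [([0.478, -0.115, 0.148], 0.96)]
bolt_nose [([0.444, -0.007, 0.091], 0.9)]
link_grip []
gate_hinge []
0.13677911944906496 143.36628166252345
```

View pics/top5c.png

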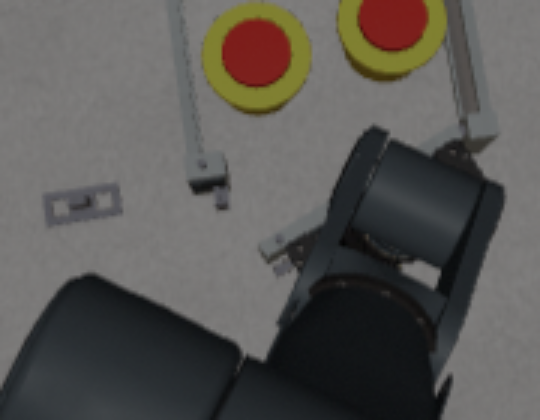

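```bash
python3 -c "
from rig import robot
print(robot.hand_in())"
```

```text
the job is handed in; nothing more can be done
None
```

The job is handed in (no verdict came back). The link lies flat and released on the bench to the left of the pen, and the bolt is drawn about 38 mm. The gate is held by its bolt handle at about 0.39 rad, roughly 9 cm open, and I did not touch the tubs, bottle or rack.

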